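# Set the lamp and hold the glass cell in the light path

## Robot

A 6-joint arm with a two-finger parallel gripper is mounted at the origin on the work surface. World frame = base frame: x ahead of the robot, y to its left, z up, the work surface at z = 0. Lengths are in m, angles in rad, forces in N, time in s.
With the tool pointing down it reaches from about 0.3 to 0.875 m from the base axis. Payload 6.4 kg.
Tool frame: the origin (TCP) lies between the finger pads; the fingertips stand 14 mm ahead of it and the grasp point (between the pads) lies 5 mm behind it; z points along the fingers, y is the line along which they close (so a half turn about z gives the same grasp; the last joint's range is limited). The gripper opens to 85 mm and grips with 20 to 120 N. Pads are 22 mm wide; open, the fingers measure 114 mm over their backs; the gripper's body (76 mm by 85 mm) begins 54 mm behind the grasp point. The pads swing forward as they close: fully open they stand 13 mm farther back than shut.
Start: joints at [1.062, 0.181, 1.607, -0, 1.354, -0.206], TCP at [0.171, 0.549, 0.245] pointing down, gripper open.
Joint ranges: [-2.99, 2.99], [-0.89, 2.07], [0.3, 2.58], [-1.14, 4.28], [0, 2.63], [-3.12, 3.12]. Speed limits (rad/s): [2.57, 2.57, 3.01, 3.14, 3.14, 3.14].

## Interface

Orientations are given as a rotation vector (axis times angle).
In Python, from workcell import * gives the robot as it stands. The module is installed in compiled form; this text tells all that it offers.
- The arm moves only by the shell command python3 -m pendant 'ROWS' [FORCE]. ROWS is text: rows parted by semicolons, each of 5 numbers parted by spaces: the shift along the tool's x, y, z in units of 25 mm (1.0 is 25 mm), then the turn about the tool's z in units of 6 degrees (1.0 is 6 degrees), then the gripper's target within -1 to 1 (fully open at 1, half-way at 0, shut at -1). In form: dx dy dz twist gripper; .... A call has 1 to 12 rows; each row is the pose to reach, as a shift and turn from the pose commanded when the call began, along the tool's axes at that moment; what a row does not reach only later rows make up. A row lasts 1/12 s, in which the tool goes at most 41.7 mm and 7.16 degrees, less where a joint would pass 70% of its speed; a pose out of reach is approached as far as the arm can. A call with a gripper value outside its range is refused whole. The fingers move at their own pace and stop on an object; FORCE is the grip in N (left out, the last holds). Time passes only in rows, so rows that repeat a pose let the fingers close. It gives the time, the measured TCP pose, the force, the opening and the grip force at its end, in the units of the state.
- read_state(): the state, without advancing time (a new reading comes with each control period).
- read_camera(name): name is "scene" or "top" or "wrist"; returns a dict with "pixels" (384x512x3 uint8, red, green, blue), "camera_matrix" (3x3 intrinsics, pixels), "T" (4x4, takes a point from camera to world coordinates). Camera axes: x right, y up, looking along -z (the intrinsics and any distortion apply to the point x, -y, -z); pixel columns grow to the right and rows downward; lengths in m; the calibration is good to about 2 mm. The wrist camera is an equidistant fisheye: a pixel r from the principal point sees the ray r / f radians off the axis. A picture is of the moment at which its call begins. There is no depth.
- finish_job(): hands the job in; it is judged then, once.
Trained networks look in a picture, given as the dict that the camera call returned (one of the last four; its "shot" number tells which), for a name from the list of things; names that differ only in an ending like _2 or _b are one class to them, and where a whole thing is asked for, a point or a joint stands for the part that bears it (a point fixed in the world has none). Each returns a list of dicts, best first, with "p" (0 to 1); they miss things now and then, are a little off and sometimes report something else, mostly with a low value. They report only what shows in the picture. A call takes as long as a camera call. They do not tell look-alikes from the thing itself.
- trace(picture, query): "region" (384x512 bool, what is visible of it) and "location" ([row, column] in pixels, amid what is visible of it).
The state is a dict: "clock": time; "joints": joint angles; "joint_vel": joint speeds; "effort": joint torques, N m; "ee_pos": TCP position; "tool_rot": TCP orientation; "force": force on the tool from outside, world axes, zero at the start; "wrist_torque": the same for the moment, N m; "grip_width": finger opening in m; "finger_force": force on a finger pad.
Only numpy, scipy, OpenCV 4.12 (cv2) and the standard library are available. Lean on these libraries where they do the work, as an engineer would, in place of code of your own. Each camera call takes 0.05 s, during which the arm holds its last target. There are 200 camera calls.

## Task

On the light bench, swing the clamp lever open, slide the lamp carriage along the rail until its pointer lines up with the index clip, and swing the lever fully back to lock it there. Then take the glass cell out of the wooden stand, gripping it only by its two narrow frosted faces and never touching the clear ones, and hold it upright between lamp and viewer so that the beam goes squarely in through one clear face and out through the other into the viewer's hole. Finish while still holding it there, still and touching nothing of the bench; leave the steel spacer block and the small things on the table where they are.

Things in the scene. Friction and masses are not known exactly. Their poses are not given: they have to be found in the camera images.
- bench: Light bench, fixed on the table but turned a little: dark base plate 120 (x) x 460 (y) x 12 mm, origin under its middle, with a 40 mm wide rail along y. At its -y end stands the viewer, a grey box 60 (x) x 70 (y) mm, top 155 mm above the table, with a dark tube (32 mm dia, 20 mm long) towards the lamp. The lamp rides on the rail.
- viewer_hole (a point): Centre of the viewer's 10 mm entry hole, in the end of its tube, 120 mm from the bench's middle and 115 mm above the table. The point's axes are the bench's: y runs level along the beam and rail, from viewer to lamp; z is up. The beam runs along this y axis.
- carriage (a joint): Travel of the lamp carriage along the rail, m: 0 at the end far from the viewer, growing (towards the point's -y, to the viewer) to 0.15. It needs about 16 N to slide with the clamp open, and stays where it is left; with the clamp closed a brake shoe holds it (it then barely moves under 40 N).
- lamp_top (a point): Centre of the flat top of the grey lamp housing on the carriage, 155 mm above the table; axes as viewer_hole. The housing is 46 mm (x) by 60 mm (y) and 71 mm high: grip it across its 46 mm (along x) from above to slide the carriage.
- lamp_front (a point): Centre of the lamp's front end (a dark tube 28 mm dia, 20 mm long, in front of the housing), on the beam axis, 51 mm towards the viewer from lamp_top and 40 mm below it. With the pointer at the clip it is 120 to 150 mm from viewer_hole.
- pointer (a point): Tip of a thin brass pointer on the carriage, on the side away from the robot, 24 mm above the table; moves with the carriage; axes as viewer_hole.
- mark (a point): Tip of the pointed steel index clip (20 mm long) fixed on the base plate, on the side away from the robot, 24 mm above the table; axes as viewer_hole. The carriage is right when pointer and mark have the same place along the rail (y).
- clamp (a joint): Clamp lever on the robot's side of the carriage, swinging level, rad: 0 fully closed (locked; the knob then slants to the side away from the viewer), growing anticlockwise seen from above to 1.2 fully open (knob slanted to the viewer's side). The swing is even about the line square to the rail. The brake is free beyond about 0.6; some 5 N at the knob turns it; it stays as left.
- clamp_knob (a point): Centre of the top of the lever's black upright round knob, 12 mm dia, 45 mm high, top 97 mm above the table. The lever's bar below it has its top 64 mm above the table, so keep fingertips above 66 mm. It travels on a circle of radius 55 mm about clamp_pivot. Take it loosely between the fingers from above: a tight pinch that does not turn with the lever drags the carriage.
- clamp_pivot (a point): Point on the lever's upright axis, 66 mm above the table; it moves with the carriage.
- stand: Wooden stand, 56 (x) x 150 (y) x 20 mm, fixed, origin under its centre. Two pockets 26 (x) x 18 (y) mm, 12 mm deep, lie 32 mm either side of its middle along y; one holds the glass cell, the other the steel spacer.
- cell: Glass cell (cuvette), 24 (x) x 16 (y) x 70 mm (z), about 45 g, origin under its foot's centre, upright in a pocket, foot 8 mm above the table. Two clear faces, 24 mm wide, look along its +y and -y; two narrow frosted faces (matt white plates 15 mm wide) along +x and -x, 24 mm apart outside. The beam may pass it 6 to 64 mm above its foot.
- spacer: Plain solid steel block, shorter than the cell, 24 x 16 x 50 mm, in the other pocket; origin under its foot. Leave it.
- loupe: Black eyeglass loupe, a small tapered cup 34 mm dia, 30 mm high, origin under its foot. Leave it.
- holder: Brass movement holder ring, 48 mm dia, 12 mm high, origin under its centre. Leave it.
- oil_jar: Small amber jar with a steel cap, 32 mm dia, 35 mm high, origin under its foot. Leave it.
Not all that is in view belongs to the job. What is shaped like the cell but orange or yellow is not meant.

How it is judged:
By the outcome, as a careful person would: the job done as asked, in the order asked, and still so for the second after the job is handed in, while the arm keeps its last pose, push and grip.
It also fails if it takes over 69 s, if anything falls off the work surface, if the arm or the gripper's body presses on something with over 40 N, if the wrist force passes 120 N, or if a joint passes its speed limit or range.

## Working session

There is one attempt and no reset: what is moved stays moved. The work goes in short steps, Python scripts to look and compute and a shell command to move; the robot and the scene stay as the last step left them, time stands still between calls to the robot, and variables do not carry over. Pictures are saved under pics/ and viewed, at most 10 in all, crops included, and the job is handed in when it is done.

```bash
mkdir -p pics
cat > h.py <<'E'
from workcell import *
import numpy as np, cv2
from scipy.spatial.transform import Rotation as R
def proj(c,P):
    T=c["T"];K=c["camera_matrix"];p=np.linalg.inv(T)@np.r_[P,1];x,y,z=p[0],-p[1],-p[2]
    return np.array([K[0,0]*x/z+K[0,2],K[1,1]*y/z+K[1,2]])  # col,row
def ray(c,rc,fish=False):
    K=c["camera_matrix"];u=(rc[1]-K[0,2])/K[0,0];v=(rc[0]-K[1,2])/K[1,1]
    if fish:
        r=np.hypot(u,v);s=np.sin(r)/max(r,1e-9);d=np.array([u*s,v*s,np.cos(r)])
    else: d=np.array([u,v,1.])
    d=c["T"][:3,:3]@np.array([d[0],-d[1],-d[2]]);return c["T"][:3,3],d/np.linalg.norm(d)
def atz(c,rc,z,fish=False):
    o,d=ray(c,rc,fish);return o+d*(z-o[2])/d[2]
def totool(dw,s=None):
    s=s or read_state();return R.from_rotvec(s["tool_rot"]).inv().apply(dw)/0.025
def save(c,n,crop=None,f=1):
    im=c["pixels"][:,:,::-1]
    if crop: im=im[crop[0]:crop[1],crop[2]:crop[3]]
    cv2.imwrite("pics/"+n,cv2.resize(im,None,fx=f,fy=f,interpolation=cv2.INTER_CUBIC))
E
python3 - <<'E'
from h import *
s=read_state();print(s["ee_pos"],s["tool_rot"],s["grip_width"])
print(R.from_rotvec(s["tool_rot"]).as_matrix().round(3))
ims=[]
zs=dict(bench=0.01,lamp_top=.155,pointer=.024,mark=.024,clamp_knob=.097,stand=.02,cell=.04,spacer=.03,loupe=.015,holder=.006,oil_jar=.018,clamp_pivot=.066,viewer_hole=.115)
for n in("top","scene"):
    c=read_camera(n);ims.append(c["pixels"]);print(n,c["T"][:3,3],c["camera_matrix"][0,0])
    for q,z in zs.items():
        for r in trace(c,q)[:2]:print(q,round(r["p"],2),np.round(r["location"]),atz(c,r["location"],z).round(3),r["region"].sum())
cv2.imwrite("pics/a.png",cv2.resize(ims[0],(800,600))[:,:,::-1]);cv2.imwrite("pics/b.png",cv2.resize(ims[1],(800,600))[:,:,::-1])
E
```

```text
[0.17115559 0.54836533 0.24436018] [-4.73672362e-01 -3.10505445e+00  2.65390396e-03] 0.08536722724623214
[[-0.955  0.298 -0.001]
 [ 0.298  0.955 -0.002]
 [ 0.    -0.002 -1.   ]]
top [ 0.37556123 -0.04499445  1.04329887] 370.1207388389383
bench 0.66 [151. 224.] [0.643 0.029 0.01 ] 6984
bench 0.36 [246. 385.] [ 0.372 -0.416  0.01 ] 142
lamp_top 0.85 [146. 178.] [0.619 0.134 0.155] 1105
lamp_top 0.48 [150. 226.] [0.609 0.015 0.155] 6857
pointer 0.52 [146. 178.] [0.655 0.158 0.024] 1150
mark 0.53 [131. 206.] [0.698 0.08  0.024] 41
clamp_knob 0.72 [238. 198.] [0.394 0.088 0.097] 132
clamp_knob 0.46 [166. 181.] [0.581 0.136 0.097] 159
stand 0.96 [219. 300.] [ 0.449 -0.182  0.02 ] 1061
cell 0.59 [215. 288.] [ 0.458 -0.149  0.04 ] 88
cell 0.53 [223. 255.] [ 0.435 -0.059  0.04 ] 66
spacer 0.42 [214. 314.] [ 0.461 -0.221  0.03 ] 63
spacer 0.24 [164. 182.] [0.6   0.146 0.03 ] 177
loupe 0.65 [239. 196.] [0.393 0.105 0.015] 114
holder 0.71 [211. 119.] [0.472 0.323 0.006] 116
oil_jar 0.67 [247. 383.] [ 0.371 -0.408  0.018] 151
clamp_pivot 0.67 [168. 180.] [0.582 0.144 0.066] 182
viewer_hole 0.6 [148. 227.] [0.624 0.015 0.115] 7221
scene [1.06539714 0.3035957  0.71263578] 352.99847065961427
bench 0.69 [258. 262.] [0.619 0.037 0.01 ] 10668
lamp_top 0.86 [262. 299.] [0.681 0.156 0.155] 2123
pointer 0.63 [262. 299.] [0.589 0.121 0.024] 2185
mark 0.61 [291. 262.] [0.702 0.089 0.024] 67
clamp_knob 0.42 [250. 328.] [0.577 0.178 0.097] 124
stand 0.94 [188. 230.] [ 0.468 -0.171  0.02 ] 725
cell 0.65 [193. 267.] [ 0.444 -0.06   0.04 ] 153
cell 0.61 [214. 255.] [ 0.529 -0.043  0.04 ] 205
spacer 0.47 [177. 217.] [ 0.46  -0.224  0.03 ] 112
loupe 0.6 [214. 324.] [0.406 0.1   0.015] 156
holder 0.65 [259. 264.] [0.616 0.043 0.006] 10719
holder 0.62 [267. 392.] [0.468 0.308 0.006] 216
viewer_hole 0.8 [261. 266.] [0.688 0.087 0.115] 10668
viewer_hole 0.72 [212. 327.] [0.49  0.133 0.115] 151
```

View pics/a.png

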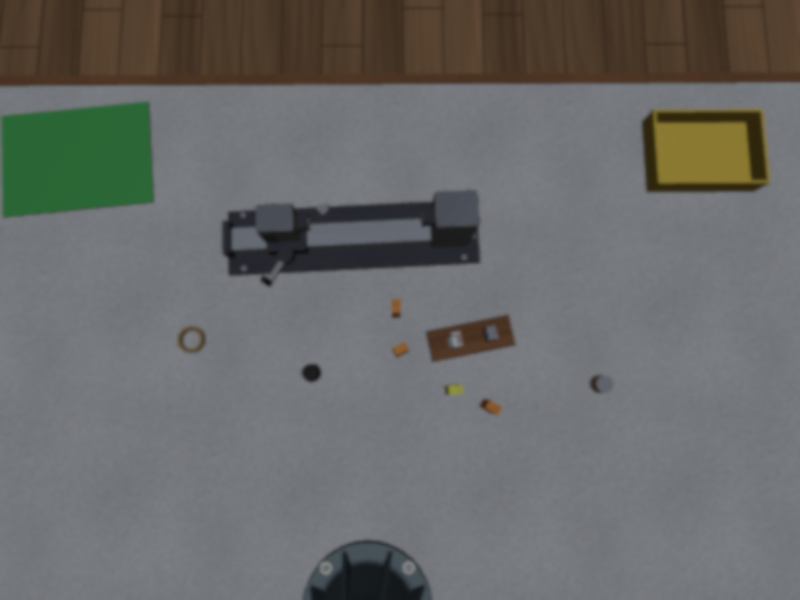

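View pics/b.png

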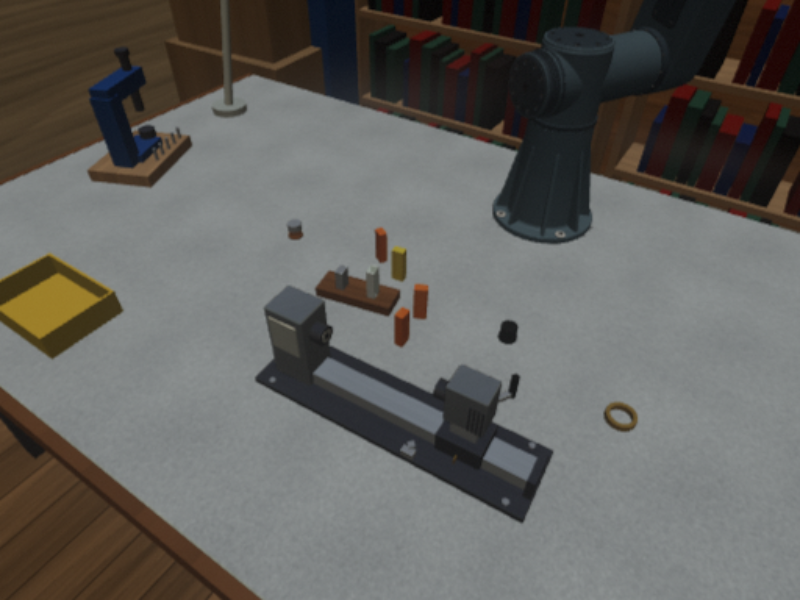

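The top picture shows the bench (dark, columns 228–480), the lamp at (275,215) with its knob at (267,281), and the clip at (322,210). The cell is the white block at (456,340) in the stand and the spacer is at (491,333); the orange and yellow blocks are decoys. The scene picture agrees. I'll move over the knob and look closer.

```bash
R="-18.4 -10.6 0 -3.3 0"; python3 -m pendant "-18.4 -10.6 0 -3.3 1;-18.4 -10.6 0 -3.3 1;-18.4 -10.6 0 -3.3 1;-18.4 -10.6 0 -3.3 1;-18.4 -10.6 0 -3.3 1;-18.4 -10.6 0 -3.3 1;-18.4 -10.6 0 -3.3 1;-18.4 -10.6 0 -3.3 1;-18.4 -10.6 0 -3.3 1;-18.4 -10.6 0 -3.3 1;-18.4 -10.6 0 -3.3 1;-18.4 -10.6 0 -3.3 1" 40
python3 - <<'E'
from h import *
s=read_state();print(s["ee_pos"],R.from_rotvec(s["tool_rot"]).as_matrix().round(3),s["joints"])
# bench edges in top image
c=read_camera("top")
g=cv2.cvtColor(c["pixels"],cv2.COLOR_RGB2GRAY).astype(float)
P=[]
for col in list(range(160,168))+list(range(190,285,3)):
    # lower edge: dark->light going down, between rows 160..185
    d=np.diff(g[160:184,col]);i=d.argmax()
    if 0<i<len(d)-1:
        a,b,e=d[i-1],d[i],d[i+1];i=i+.5*(a-e)/(a-2*b+e)
    P.append(atz(c,(160+i+.5,col),.012)[:2])
P=np.array(P)
v=cv2.fitLine(P.astype(np.float32),cv2.DIST_HUBER,0,1e-4,1e-4).ravel();print("line",v, np.abs((P-v[2:])@np.array([-v[1],v[0]])).round(4))
w=read_camera("wrist");print("wrist",w["T"].round(3),w["camera_matrix"])
for q,z in dict(clamp_knob=.097,lamp_top=.155,pointer=.024,mark=.024,clamp_pivot=.066,bench=.012,cell=.078).items():
    for r in trace(w,q)[:2]:print(q,round(r["p"],2),np.round(r["location"]),atz(w,r["location"],z,True).round(3),r["region"].sum())
save(w,"c.png",f=1.5)
E
```

```text
clock: 2.4
ee_pos: [0.5056, 0.1863, 0.2456]
tool_rot: [-0.067, 3.14, 0.0]
force: [1.0, 0.3, -0.4]
grip_width: 0.0853
finger_force: 0.0
[0.50558054 0.1863113  0.24555616] [[-0.999 -0.043  0.001]
 [-0.043  0.999  0.   ]
 [-0.001  0.    -1.   ]] [ 1.32597776e-01  9.93810080e-02  1.69817489e+00  1.11893829e-04
  1.34341073e+00 -1.48085487e+00]
line [ 0.04842445 -0.99882686  0.5822832   0.0194738 ] [0.0027 0.0026 0.0034 0.0036 0.0035 0.0001 0.0001 0.0041 0.0002 0.0002
 0.     0.0006 0.0002 0.0002 0.0001 0.0002 0.0002 0.0001 0.0004 0.0002
 0.0003 0.0001 0.0004 0.0001 0.0004 0.0006 0.0001 0.0003 0.0001 0.0003
 0.0001 0.0006 0.0003 0.0001 0.0001 0.     0.0001 0.     0.0006 0.0001]
wrist [[-0.038 -0.948 -0.315  0.429]
 [ 0.999 -0.038 -0.009  0.179]
 [-0.003 -0.315  0.949  0.375]
 [ 0.     0.     0.     1.   ]] [[297.31863964   0.         254.12221036]
 [  0.         297.31863964 194.60685368]
 [  0.           0.           1.        ]]
clamp_knob 0.6 [231. 228.] [0.563 0.156 0.097] 952
lamp_top 0.92 [285. 220.] [0.59  0.153 0.155] 6801
pointer 0.97 [283. 221.] [0.682 0.139 0.024] 6626
mark 0.42 [281. 183.] [0.683 0.084 0.024] 27
clamp_pivot 0.67 [125.  17.] [ 0.449 -0.134  0.066] 622
clamp_pivot 0.55 [231. 226.] [0.577 0.151 0.066] 843
bench 0.91 [256. 184.] [0.647 0.085 0.012] 24529
cell 0.91 [65. 20.] [ 0.372 -0.114  0.078] 606
cell 0.82 [126.  16.] [ 0.449 -0.123  0.078] 597
```

View pics/c.png

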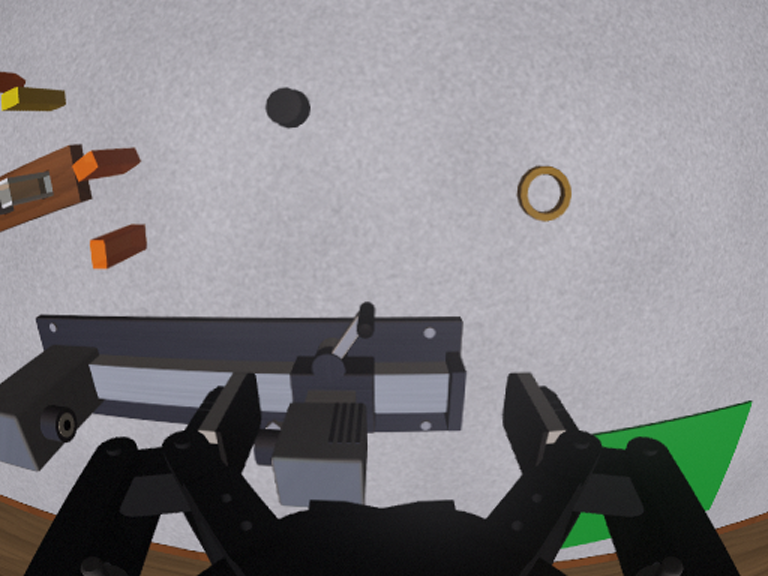

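The wrist picture shows the knob as a black cylinder spanning about (366,305)–(366,332), with the pivot near (328,360). Its top leans down in the picture.

Run:
```python
from h import *
w=read_camera("wrist")
f=lambda x,y,z:print((x,y),z,atz(w,(y/1.5,x/1.5),z,True).round(4))
f(367,331,.097);f(366,308,.052)
for p in[(330,512),(273,505),(366,503),(277,406),(366,403)]:f(*p,.155)
f(328,360,.066)
f(428,333,.012);f(53,327,.012);f(426,426,.012);f(38,317,.012);f(462,318,.012)
f(65,424,.115)
save(w,"d.png",(170,270,180,330),5)
```

```text
(367, 331) 0.097 [0.5424 0.1824 0.097 ]
(366, 308) 0.052 [0.5424 0.1803 0.052 ]
(330, 512) 0.155 [0.6567 0.1617 0.155 ]
(273, 505) 0.155 [0.6545 0.1216 0.155 ]
(366, 503) 0.155 [0.6455 0.1864 0.155 ]
(277, 406) 0.155 [0.569  0.1313 0.155 ]
(366, 403) 0.155 [0.5631 0.1841 0.155 ]
(328, 360) 0.066 [0.5818 0.1524 0.066 ]
(428, 333) 0.012 [0.5785 0.2353 0.012 ]
(53, 327) 0.012 [ 0.5983 -0.1641  0.012 ]
(426, 426) 0.012 [0.6791 0.2425 0.012 ]
(38, 317) 0.012 [ 0.5882 -0.1857  0.012 ]
(462, 318) 0.012 [0.563  0.2645 0.012 ]
(65, 424) 0.115 [ 0.6428 -0.0817  0.115 ]
```

View pics/d.png

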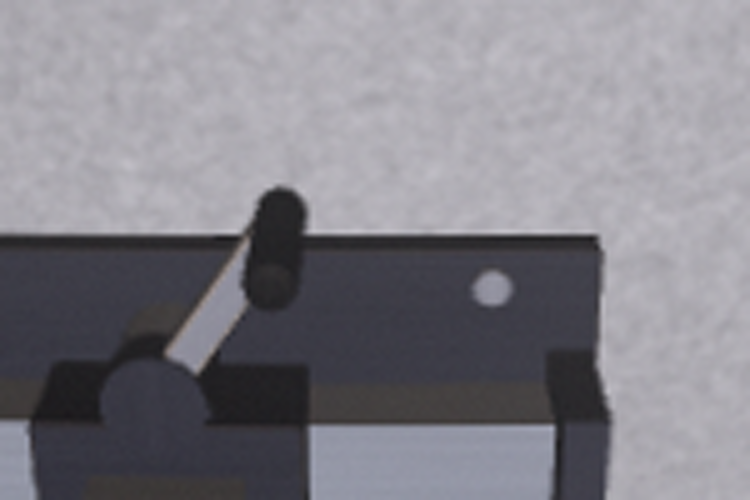

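Run:
```python
from h import *
w=read_camera("wrist");s=read_state();print(s["ee_pos"],s["clock"],w["T"][:3,3])
f=lambda n,x,y,z:print(n,atz(w,(y/5+170,x/5+180),z,True).round(4))
f("knob",268,287,.097);f("knobbot",282,210,.052);f("pivot",155,395,.066);f("corner",599,237,.012)
for q in("clamp_knob","lamp_top","mark","viewer_hole"):
    for r in trace(w,q)[:1]:print(q,round(r["p"],2),np.round(r["location"]),r["region"].sum())
save(w,"e.png",f=1.5)
```

```text
[0.50384148 0.18911395 0.24543856] 2.95 [0.42322751 0.18646958 0.37516526]
knob [0.5506 0.1712 0.097 ]
knobbot [0.5513 0.1716 0.052 ]
pivot [0.5946 0.143  0.066 ]
corner [0.5712 0.2541 0.012 ]
clamp_knob 0.76 [237. 222.] 870
mark 0.58 [287. 180.] 48
viewer_hole 0.77 [257. 178.] 23554
```

View pics/e.png

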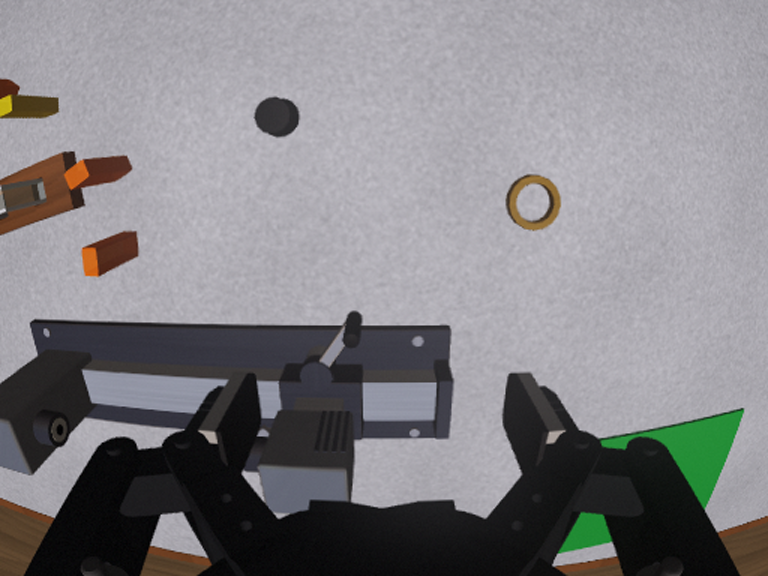

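The knob top is at about (.551,.171), the pivot at (.598,.142) and the bench origin at about (.642,.027), turned about +2.8°. Next I'll straddle the knob loosely.

```bash
python3 -m pendant "-1.85 -.8 3 0 -.3;-1.85 -.8 3 0 -.3;-1.85 -.8 3 0 -.3;-1.85 -.8 3 0 -.3;-1.85 -.8 3 0 -.3;-1.85 -.8 3 0 -.3;-1.85 -.8 4.5 0 -.3;-1.85 -.8 6.2 0 -.3;-1.85 -.8 6.2 0 -.3;-1.85 -.8 6.2 0 -.3"
python3 - <<'E'
from h import *
w=read_camera("wrist");s=read_state();print(s["ee_pos"],s["grip_width"],s["force"])
save(w,"f.png",f=1.5)
E
```

```text
clock: 3.98
ee_pos: [0.5499, 0.1705, 0.09]
tool_rot: [0.068, -3.138, 0.0]
force: [0.6, -0.2, 0.1]
grip_width: 0.0298
finger_force: 0.0
[0.55196132 0.17058587 0.09218925] 0.029622040157127473 [-0.42290609  0.67124189  1.58778759]
```

View pics/f.png

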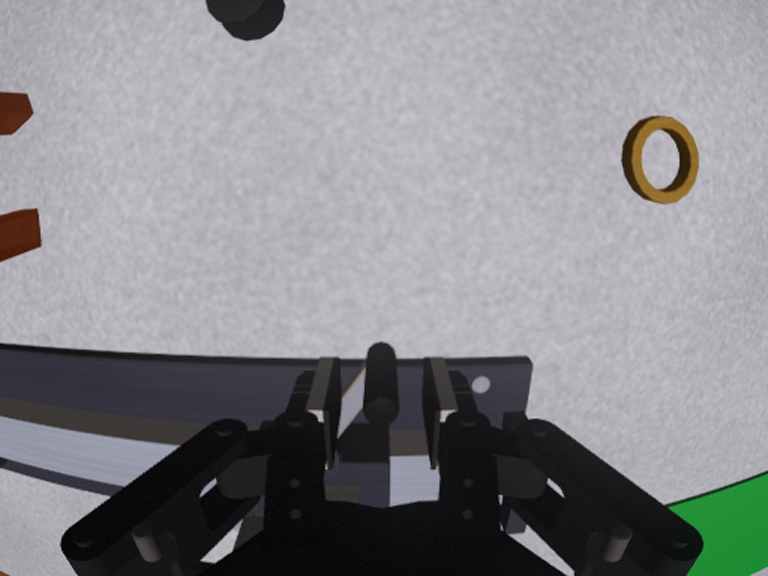

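The knob, at (380,390), is centred between the pads. I'll swing it open.

```bash
python3 -m pendant "0 -.35 0 0 -.3;.1 -.65 0 0 -.3;.2 -.95 0 0 -.3;.3 -1.25 0 0 -.3;.37 -1.6 0 0 -.3;.38 -1.9 0 0 -.3;.3 -2.2 0 0 -.3;.2 -2.5 0 0 -.3;.1 -2.7 0 0 -.3;0 -2.85 0 0 -.3;0 -2.85 0 0 -.3;0 -2.85 0 0 -.3"
python3 -m pendant "0 .3 0 0 -.3;0 .3 0 0 -.3"
python3 - <<'E'
from h import *
w=read_camera("wrist");s=read_state();print(s["ee_pos"],s["grip_width"],s["force"])
save(w,"g.png",(200,384,150,350),3)
t=read_camera("top");
r=trace(t,"mark")[0];print(r["location"],atz(t,r["location"],.024))
for n in("top","scene"):
    t=read_camera(n)
    for q,z in(("lamp_top",.155),):
        for r in trace(t,q)[:1]:print(n,r["p"],r["location"],atz(t,r["location"],z))
    save(t,n+"1.png")
E
```

```text
clock: 5.03
ee_pos: [0.554, 0.0987, 0.0898]
tool_rot: [0.067, -3.139, -0.001]
force: [-1.5, 4.4, 2.6]
grip_width: 0.0298
finger_force: 2.3
clock: 5.2
ee_pos: [0.5542, 0.1065, 0.0899]
tool_rot: [0.067, -3.141, 0.001]
force: [-0.0, 0.2, 0.3]
grip_width: 0.0302
finger_force: 0.0
[0.55422411 0.10624129 0.08987263] 0.029927360384234197 [-0.64419445 -0.62033686  0.8634086 ]Traceback (most recent call last):
  File "<stdin>", line 5, in <module>
IndexError: list index out of range
```

View pics/g.png

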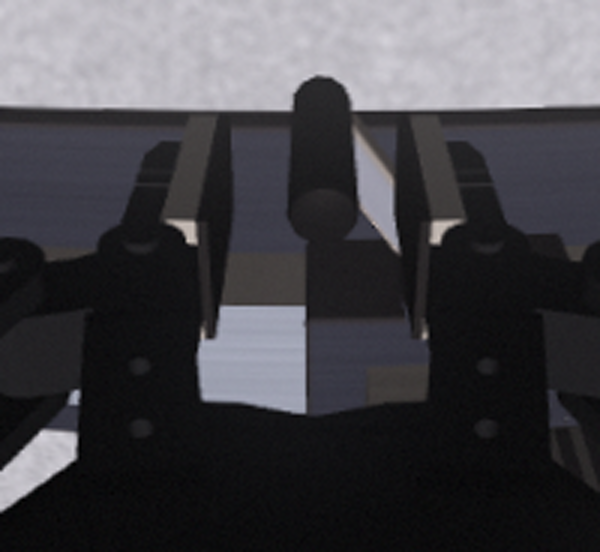

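The lever is open: the knob now slants to the viewer's side and I'm centred on it. I'll rise, turn 90° and go over the lamp.

```bash
python3 -m pendant "0 0 -2 0 -.3;0 0 -4 0 -.3;0 0 -6 1 1;-1 .3 -7 2 1;-2 .7 -7 3 1;-3.37 1.14 -7 4.2 1;-3.37 1.14 -7 5.4 1;-3.37 1.14 -7 6.6 1;-3.37 1.14 -7 7.8 1;-3.37 1.14 -7 9 1;-3.37 1.14 -7 10 1;-3.37 1.14 -7 11 1"
python3 -m pendant "0 0 0 1 1;0 0 0 2.2 1;0 0 0 3.4 1;0 0 0 4 1;0 0 0 4 1;0 0 0 4 1;0 0 0 4 1"
python3 - <<'E'
from h import *
w=read_camera("wrist");s=read_state();print(s["ee_pos"],R.from_rotvec(s["tool_rot"]).as_matrix().round(3),s["joints"])
for q,z in dict(lamp_top=.155,pointer=.024,mark=.024,clamp_knob=.097,clamp_pivot=.066,cell=.078,stand=.02).items():
    for r in trace(w,q)[:2]:print(q,round(r["p"],2),np.round(r["location"]),atz(w,r["location"],z,True).round(4),r["region"].sum())
save(w,"i.png",f=1.5)
E
```

```text
clock: 6.35
ee_pos: [0.6373, 0.1381, 0.2649]
tool_rot: [1.662, 2.666, -0.001]
force: [-1.0, 0.5, -0.4]
grip_width: 0.0857
finger_force: 0.0
clock: 6.93
ee_pos: [0.6372, 0.1383, 0.2652]
tool_rot: [2.171, 2.271, -0.0]
force: [-0.1, -0.4, -0.2]
grip_width: 0.0852
finger_force: 0.0
[0.63718408 0.13834935 0.26520038] [[-0.044  0.999 -0.   ]
 [ 0.999  0.044 -0.   ]
 [-0.    -0.    -1.   ]] [ 3.22259284e-02  3.34908869e-01  1.37728455e+00 -1.74836743e-04
  1.42951121e+00 -1.21483423e-02]
lamp_top 0.86 [177. 252.] [0.6339 0.1554 0.155 ] 5906
pointer 0.7 [175. 251.] [0.6335 0.124  0.024 ] 5901
mark 0.52 [207. 294.] [0.6931 0.0819 0.024 ] 206
clamp_knob 0.83 [175. 209.] [0.589  0.1411 0.097 ] 903
clamp_pivot 0.7 [176. 206.] [0.5816 0.1319 0.066 ] 894
cell 0.71 [277. 120.] [ 0.4592 -0.0118  0.078 ] 234
```

View pics/i.png

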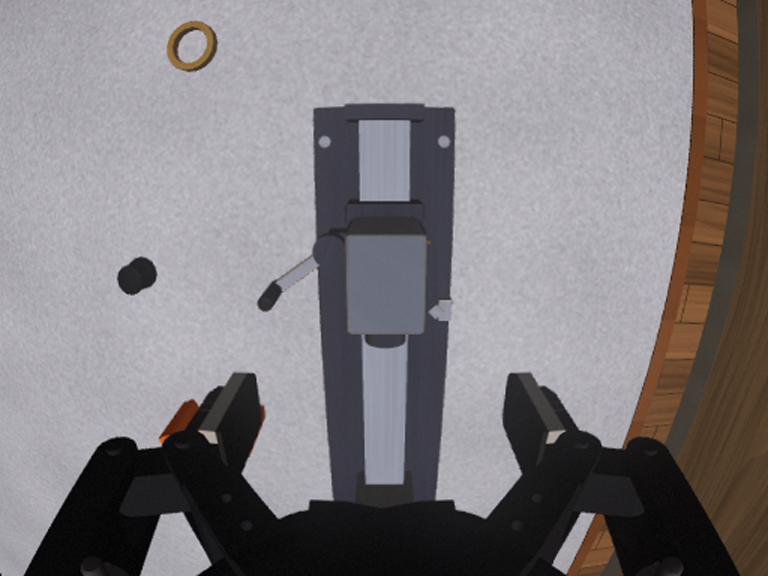

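This view is clear: brass pointer tip at (430,242), clip tip at (430,311), lamp top face from (346,235) to (426,334), and the lever open.

```bash
cat >> h.py <<'E'
O=np.array([.6423,.0273]);a=np.arctan(.0485);BX=np.array([np.cos(a),np.sin(a)]);BY=np.array([-np.sin(a),np.cos(a)])
def b(p):d=np.array(p[:2])-O;return np.r_[d@BX,d@BY].round(4)
E
python3 - <<'E'
from h import *
w=read_camera("wrist")
f=lambda n,x,y,z:print(n,atz(w,(y/1.5,x/1.5),z,True).round(4),b(atz(w,(y/1.5,x/1.5),z,True)))
f("ptr",430,242,.024);f("mark",430,311,.024)
for p in((346,235),(426,235),(426,334),(346,334)):f("lamp",*p,.155)
f("front",386,344,.115);f("c1",315,108,.012);f("c2",455,108,.012);f("h",324,142,.012);f("h",444,142,.012)
# subpixel: brass mask near pointer, light tip of mark
p=w["pixels"].astype(int)
sub=p[155:168,278:294];m=(sub[:,:,0]-sub[:,:,2]>40);print(np.argwhere(m)+[155,278])
g=p[200:216,280:304].sum(2)//3;print(g)
E
```

```text
ptr [0.6779 0.1442 0.024 ] [0.0412 0.115 ]
mark [0.6826 0.0817 0.024 ] [0.0429 0.0524]
lamp [0.6158 0.1725 0.155 ] [-0.0194  0.1463]
lamp [0.6596 0.1745 0.155 ] [0.0244 0.1462]
lamp [0.664  0.1157 0.155 ] [0.0259 0.0873]
lamp [0.617  0.1137 0.155 ] [-0.0211  0.0875]
front [0.642  0.0898 0.115 ] [0.0027 0.0625]
c1 [0.5755 0.2546 0.012 ] [-0.0557  0.2303]
c2 [0.6938 0.26   0.012 ] [0.0627 0.23  ]
h [0.5843 0.2252 0.012 ] [-0.0484  0.2005]
h [0.6859 0.2298 0.012 ] [0.0534 0.2001]
[[161 285]
 [161 286]]
[[114 112 109  88  64  66  66  66  63  65  66  62  91 133 148 148 148 149
  154 153 156 142 173 182]
 [113 112 109  88  64  68  66  67  65  64  66  63  95 136 149 149 148 152
  153 154 152 137 169 176]
 [114 112 110  89  63  66  68  68  65  65  64  63  95 134 148 148 148 151
  154 152 151 135 169 176]
 [114 111 108  86  63  66  66  65  65  62 100 102 117 146 148 148 147 151
  153 152 149 137 177 181]
 [113 113 109  84  64  66  67  65  62  98 136 145 130 138 148 149 149 152
  155 152 149 173 188 187]
 [116 113 108  84  63  66  64  73 106 136 146 147 145 136 141 148 149 151
  154 152 149 17
[... 321 characters left out ...]
12 105  82  66  68  90 130 147 148 152 153 152 149 148 150 150 152
  153 153 155 174 179 178]
 [114 112 105  83  67  67  68  89 130 148 150 151 152 152 150 150 150 151
  154 151 155 180 180 175]
 [114 114 104  81  66  66  67  65  88 131 148 148 147 150 149 150 151 154
  154 152 155 179 178 175]
 [115 113 101  79  65  67  65  66  63  90 119  86 120 149 150 152 150 154
  154 153 161 183 181 177]
 [114 114 101  79  66  66  66  66  64  65  65  59 124 150 153 151 151 153
  153 156 157 185 185 179]
 [114 112 101  77  65  66  67  66  64  64  66  66  67  67  67  66  66  67
   72 172 188 186 183 180]
 [113 113 100  77  65  67  66  65  64  64  64  67  67  66  67  65  67  67
   71 169 185 183 182 179]]
```

```bash
sed -i 's/\.6423,\.0273/.645,.0275/' h.py; python3 -m pendant ".23 .09 2.5 0 1;.23 .09 4 0 1;.23 .09 5 0 1;.23 .09 5.25 0 1;.23 .09 5.25 0 1;.23 .09 5.25 0 -.5;.23 .09 5.25 0 -.5;.23 .09 5.25 0 -.5;.23 .09 5.25 0 -.5;.23 .09 5.25 0 -.5;.23 .09 5.25 0 -.5;.23 .09 5.25 0 -.5" 60
python3 - <<'E'
from h import *
s=read_state();print(s["ee_pos"],s["grip_width"],s["finger_force"],s["force"])
E
```

```text
clock: 8.38
ee_pos: [0.6393, 0.1443, 0.1379]
tool_rot: [2.172, 2.268, 0.001]
force: [-9.0, -0.8, 10.8]
grip_width: 0.0448
finger_force: 67.4
[0.63930727 0.14433559 0.13785902] 0.04482389291393485 67.36560344696045 [-8.99317275 -0.82903093 10.83194302]
```

```bash
python3 -m pendant "-.3 0 0 0 -.5;-.6 0 0 0 -.5;-.9 0 0 0 -.5;-1.2 0 0 0 -.5;-1.5 0 0 0 -.5;-1.8 0 0 0 -.5;-2.1 0 0 0 -.5;-2.35 0 0 0 -.5;-2.54 0 0 0 -.5;-2.54 0 0 0 -.5;-2.54 0 0 0 -.5;-2.54 0 0 0 -.5"
python3 - <<'E'
from h import *
s=read_state();print(s["ee_pos"],b(s["ee_pos"]),s["grip_width"],s["finger_force"],s["force"])
w=read_camera("wrist")
cv2.imwrite("pics/j_raw.png",w["pixels"][:,:,::-1])
for q in("mark","pointer"):
  P=[b(s["ee_pos"])];
p=w["pixels"].astype(int);m=(p[:,:,0]-p[:,:,2]>40);m[:100]=0;ii=np.argwhere(m&(np.indices(m.shape)[1]>250)&(np.indices(m.shape)[1]<340));print(ii[:30])
for r in trace(w,"mark")[:2]:print(r["p"],r["location"],r["region"].sum(),b(atz(w,r["location"],.024,True)))
E
```

```text
clock: 9.38
ee_pos: [0.6421, 0.084, 0.1378]
tool_rot: [-2.171, -2.269, -0.006]
force: [-6.8, 10.9, 10.1]
grip_width: 0.0454
finger_force: 67.3
[0.64205747 0.08397291 0.1377791 ] [-0.0002  0.0565] 0.04540403637709444 67.32473015785217 [-6.82398022 10.87329787 10.10063001]
[[198 297]
 [198 298]
 [199 297]
 [199 298]
 [200 298]]
0.82 [196.8, 314.1] 474 [0.052  0.0557]
0.55 [382.0, 121.0] 63 [-0.1966 -0.2294]
```

Run:
```python
from h import *
w=read_camera("wrist")
save(w,"k.png",(170,230,270,340),8)
f=lambda r,c:b(atz(w,(r,c),.024,True))
print(f(198.5,297.5),f(196,300))
```

```text
[0.0373 0.0542] [0.0394 0.0565]
```

View pics/k.png

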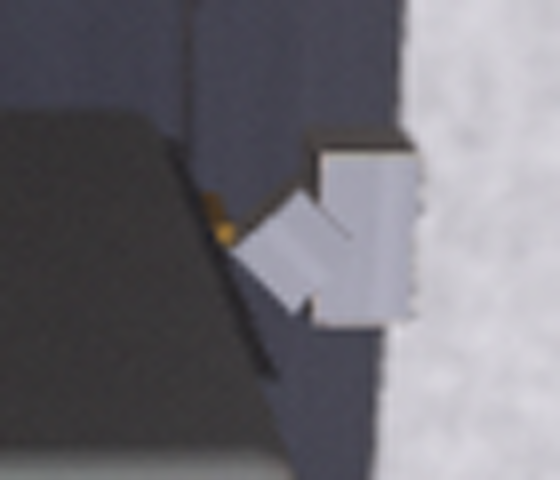

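Zoomed in, the pointer tip is at (228,234) and the mark tip at (232,248) in 8x pixels, so about 2 mm remain towards the viewer.

```bash
cat > m.py <<'E'
from h import *
w=read_camera("wrist");s=read_state();print(s["ee_pos"],b(s["ee_pos"]),s["force"])
f=lambda r,c:b(atz(w,(r,c),.024,True))
p=w["pixels"].astype(float)
y,x=np.indices(p.shape[:2]);bx=p[:,:,0]-p[:,:,2]
m=(bx>25)&(x>285)&(x<305)&(y>180)&(y<230)
wt=(bx*m);pr=[(wt*y).sum()/wt.sum(),(wt*x).sum()/wt.sum()]
# mark tip: fit two edges of the bright diamond
g=cv2.GaussianBlur(p.mean(2),(0,0),.5);
up=[];lo=[]
for c in range(300,306):
    col=g[185:225,c];i=np.where((col>105)&(np.abs(bx[185:225,c])<25))[0]
    if len(i)==0: continue
    a0,a1=i[0],i[-1]
    up.append((c,185+a0-(col[a0]-105)/(col[a0]-col[a0-1])));lo.append((c,185+a1+(col[a1]-105)/(col[a1]-col[a1+1])))
up=np.array(up);lo=np.array(lo);A=np.polyfit(*up.T,1);B=np.polyfit(*lo.T,1)
xt=(B[1]-A[1])/(A[0]-B[0]);t=(np.polyval(A,xt),xt)
print("ptr px",np.round(pr,2),m.sum(),f(*pr),"tip",np.round(t,2),f(*t),A,B, up[:,1].round(1),lo[:,1].round(1))
E
python3 m.py; python3 -m pendant "-.08 0 0 0 -.5;-.14 0 0 0 -.5;-.14 0 0 0 -.5;-.14 0 0 0 -.5;-.14 0 0 0 -.5"; python3 m.py
```

```text
[0.64208521 0.08399834 0.13780822] [-0.0002  0.0566] [-6.59936246 10.17667937 10.82413618]
ptr px [197.78 297.34] 13 [0.0371 0.0549] tip [200.92 298.09] [0.0379 0.052 ] [ -0.86729716 459.45090117] [   1.01196697 -100.74467013] [199.3 198.4 197.5 196.6 195.9 194.9] [202.9 203.9 204.9 205.9 206.9 207.9]
clock: 10.0
ee_pos: [0.6422, 0.0814, 0.1378]
tool_rot: [-2.17, -2.268, -0.008]
force: [-7.1, 12.9, 11.9]
grip_width: 0.045
finger_force: 67.3
[0.64220844 0.08142079 0.13781894] [-0.0002  0.054 ] [-7.2359049  14.17910296 11.68347951]
ptr px [197.89 297.19] 11 [0.037  0.0524] tip [198.57 298.33] [0.038  0.0518] [ -0.98113337 491.26994916] [   1.00668536 -101.76126982] [197.  196.  194.9 193.8 192.9 192.2] [200.3 201.3 202.2 203.2 204.3 205.3]
```

Run:
```python
from h import *
w=read_camera("wrist");p=w["pixels"].astype(int)
print(p[193:206,293:304,0]);print((p[193:206,293:304,0]-p[193:206,293:304,2]))
s=read_camera("scene");p=s["pixels"].astype(int);d=p[:,:,0]-p[:,:,2]
save(s,"scn.png",(265,315,225,305),8)
for r in trace(s,"mark")[:1]:print(r["location"])
for yb in(.052,):
    print(proj(s,np.r_[O+.041*BX+yb*BY,.024]))
```

```text
[[ 42  47  62  69  67  67  69  69  70  73  73]
 [ 42  39  61  71  70  69  69  71  71  74 108]
 [ 46  38  50  68  71  70  68  72  72 108 158]
 [ 52  43  50  68  72  71  69  69 103 152 167]
 [ 58  49  40  62  72  73  69 102 150 162 165]
 [ 57  52  42  63 100 112 111 148 159 163 163]
 [ 58  55  45  42 130 141 119 150 161 161 162]
 [ 57  58  52  42  82 112  86 108 152 162 159]
 [ 58  59  54  43  43  67  70  69 106 153 161]
 [ 58  58  58  46  40  52  66  69  70 107 153]
 [ 56  58  59  51  42  49  63  68  68  71 106]
 [ 56  57  57  60  48  41  63  70  69  69  69]
 [ 56  59  58  59  52  43  51  66  68  67  69]]
[[  0  -6 -11 -11 -12 -13 -13 -12  -6   4   6]
 [  1  -1  20  29  -1 -11 -11  -3   3   5  -2]
 [  1  -2  12  30  19  -5  -4   5   5  -2 -13]
 [  1   0  11  31  36   8   3   5  -2 -12 -14]
 [  2   0   1  27  36  26   9  -2 -12 -15 -15]
 [  1   1  -2  21  56  66  12 -10 -15 -14 -14]
 [  1   2   0   0  77  78   7 -14 -15 -14 -15]
 [  0   2  -1  -2  36  46   5 -12 -13 -13 -15]
 [  2   0   1   1   2  -5 -11 -12 -15 -15 -13]
 [  2   2   2  -1   0  -5 -10 -12 -12 -13 -15]
 [  0   1   1  -2  -2  -6 -11 -13 -12 -11 -14]
 [  3   2   1   1   1  -1 -10 -10 -11 -11 -12]
 [  1   3   0   1  -1  -2  -4 -11 -12 -11 -11]]
[289.5, 260.4]
[263.37275491 282.81101262]
```

View pics/scn.png

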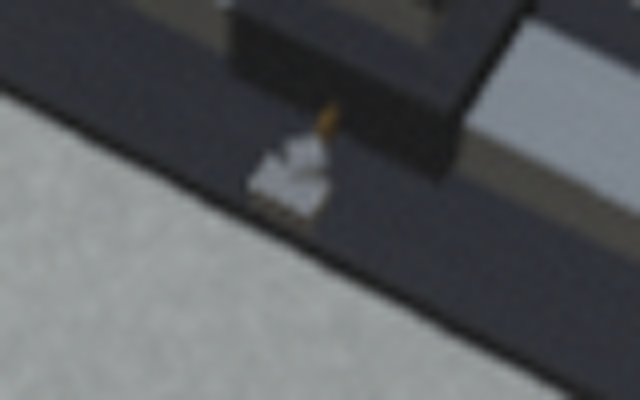

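In both pictures the pointer tip meets the clip tip, to within about 0.5 mm. I'll release, turn back and go above the knob.

```bash
python3 -m pendant "-.14 0 0 0 1;-.14 0 0 0 1;-.14 0 0 0 1;-.14 0 0 0 1;-.14 0 -1.5 0 1;-.14 0 -3 0 1;-.5 -1 -4.5 -1 1;-.9 -2 -4.5 -2 1;-1.36 -3.46 -4.5 -3 0;-1.36 -3.46 -4.5 -4 0;-1.36 -3.46 -4.5 -5 -.3;-1.36 -3.46 -4.5 -6 -.3" 40
python3 -m pendant "0 0 0 -1 -.3;0 0 0 -2 -.3;0 0 0 -3 -.3;0 0 0 -4 -.3;0 0 0 -5 -.3;0 0 0 -6 -.3;0 0 0 -7 -.3;0 0 0 -8 -.3;0 0 0 -9 -.3;0 0 0 -9 -.3;0 0 0 -9 -.3"
python3 - <<'E'
from h import *
w=read_camera("wrist");s=read_state();print(s["ee_pos"],R.from_rotvec(s["tool_rot"]).as_matrix().round(3),s["force"])
for r in trace(w,"clamp_knob")[:2]:
    m=r["region"];print(r["p"],r["location"],m.sum(),atz(w,r["location"],.075,True))
p=w["pixels"].mean(2)
c,rr=[],0
# predicted knob top pixel
T=np.linalg.inv(w["T"]);q=T@np.r_[.5573,.0436,.097,1];v=np.array([q[0],-q[1],-q[2]]);th=np.arctan2(np.hypot(*v[:2]),v[2]);K=w["camera_matrix"]
px=K[:2,2]+K[0,0]*th*v[:2]/np.hypot(*v[:2]);print("pred col,row",px)
x,y=px.round().astype(int);print(p[y-14:y+12,x-14:x+16].astype(int))
E
```

```text
clock: 11.2
ee_pos: [0.5567, 0.0391, 0.2471]
tool_rot: [1.36, 2.831, 0.0]
force: [0.9, 0.1, 0.1]
grip_width: 0.0386
finger_force: 0.0
clock: 12.12
ee_pos: [0.5572, 0.0394, 0.2467]
tool_rot: [-0.062, 3.141, -0.0]
force: [0.4, 0.7, -0.7]
grip_width: 0.03
finger_force: 0.0
[0.55717605 0.03948674 0.24666127] [[-0.999 -0.039  0.   ]
 [-0.039  0.999 -0.   ]
 [-0.    -0.    -1.   ]] [-0.06289905  0.14390384  0.347234  ]
0.8 [202.1, 277.6] 948 [0.58291699 0.06665755 0.075     ]
pred col,row [257.48419713 184.12483788]
[[215 214 214 216 215 214 212 210 211 213 215 194 114  50  51  50  50  49
   50  50  56 140 203 206 207 208 208 204 202 204]
 [216 212 213 218 219 217 217 214 211 212 215 179  57  49  49  50  50  49
   49  48  49  90 166 203 204 206 209 209 207 205]
 [209 207 206 210 213 215 218 215 212 212 215 177  50  48  49  49  49  49
   49  49  49  79 159 205 203 206 209 207 207 208]
 [206 205 206 204 208 210 213 210 210 211 201 143  47  49  48  49  50  47
   48  48  49  61 149 208 208 210 209 207 205 207]
 [213 210 208 208 209 208 204 203 208 214 200 133  48  51  48  48  47  48
   48  48 
[... 1966 characters left out ...]
 79  77  80  78  79  79
   80  79  79  78 109 156 178 179 179 179 179 178]
 [ 78  80  77  80  80  80  78  79  79  79  78  78  78  78  77  79  80  79
   78  78  81  79  78 129 181 180 177 178 180 178]
 [ 80  78  80  80  81  77  79  79  78  79  80  79  80  78  79  79  78  78
   78  77  78  79  78  80 128 176 179 177 179 178]
 [ 79  77  79  78  80  79  79  78  77  80  78  79  80  80  80  79  78  78
   80  80  80  78  79  79 100 147 176 180 178 178]
 [ 76  79  79  77  78  80  79  77  77  78  77  78  77  80  78  77  78  78
   78  77  79  77  77  79  80 125 172 178 179 177]
 [ 79  79  80  78  79  78  79  78  78  77  78  80  79  78  80  80  80  77
   78  78  79  79  80  80  80  79 129 182 179 177]]
```

```bash
python3 -m pendant ".05 .25 2 0 -.3;.05 .25 4 0 -.3;.05 .25 5.3 0 -.3;.05 .25 6.2 0 -.3;.05 .25 6.2 0 -.3;.05 .25 6.2 0 -.3"
python3 -m pendant ".0 .35 0 0 -.3;.1 .65 0 0 -.3;.2 .95 0 0 -.3;.3 1.25 0 0 -.3;.37 1.6 0 0 -.3;.38 1.9 0 0 -.3;.3 2.2 0 0 -.3;.2 2.5 0 0 -.3;.1 2.7 0 0 -.3;0 2.85 0 0 -.3;0 2.95 0 0 -.3;0 2.95 0 0 -.3"
python3 -m pendant "0 .05 0 0 -.3;0 .1 0 0 -.3"
```

```text
clock: 12.72
ee_pos: [0.5543, 0.046, 0.0904]
tool_rot: [0.065, -3.137, -0.001]
force: [0.0, 0.7, 0.5]
grip_width: 0.0302
finger_force: 0.0
clock: 13.72
ee_pos: [0.5526, 0.1172, 0.094]
tool_rot: [-0.068, 3.141, -0.01]
force: [-4.6, -15.5, -0.1]
grip_width: 0.0301
finger_force: 7.5
clock: 13.88
ee_pos: [0.5526, 0.1177, 0.094]
tool_rot: [-0.068, 3.141, -0.014]
force: [-5.3, -26.5, -0.1]
grip_width: 0.0299
finger_force: 13.2
```

The force rises sharply with no travel, so the lever is on its stop. I'll back off, rise, and check the pointer and lever from above.

```bash
python3 -m pendant "0 -.45 0 0 -.3;0 -.45 0 0 -.3;0 -.45 -2 0 -.3;0 -.45 -4 0 0;0 -.45 -6 1 0;-1.2 -.5 -7 2 1;-2.4 -.5 -7 3 1;-3.4 -.5 -7 4 1;-3.4 -.5 -7 5 1;-3.4 -.5 -7 6 1;-3.4 -.5 -7 7 1;-3.4 -.5 -7 8 1"
python3 -m pendant "0 0 0 1 1;0 0 0 2 1;0 0 0 3 1;0 0 0 4 1;0 0 0 5 1;0 0 0 6 1;0 0 0 7 1;0 0 0 7 1;0 0 0 7 1"
python3 - <<'E'
from h import *
w=read_camera("wrist");s=read_state();print(s["ee_pos"],s["force"],s["joints"])
K=w["camera_matrix"]
def pj(P):
    q=np.linalg.inv(w["T"])@np.r_[P,1];v=np.array([q[0],-q[1],-q[2]]);h=np.hypot(*v[:2]);return K[:2,2]+K[0,0]*np.arctan2(h,v[2])*v[:2]/h
x,y=pj(np.r_[O+.041*BX+.052*BY,.024]).round().astype(int);print(x,y)
p=w["pixels"].astype(int);S=np.s_[y-8:y+9,x-7:x+10];print(p[S][:,:,0]);print((p[...,0]-p[...,2])[S])
for r in trace(w,"clamp_knob")[:1]:
    m=r["region"].astype(np.uint8);ys,xs=np.nonzero(m);print(r["p"],r["location"])
    dk=(p.mean(2)<58)&(m>0);
    print([ (i,np.nonzero(dk[i])[0].min(),np.nonzero(dk[i])[0].max()) for i in range(ys.min(),ys.max(),2) if dk[i].any()])
kc=np.r_[.6011,.0786]+.055*(-np.cos(.6)*BX+np.sin(.6)*BY);print("pred closed knob px",pj(np.r_[kc,.097]),pj(np.r_[kc,.052]),pj(np.r_[.6011,.0786,.066]))
cv2.imwrite("pics/chk.png",w["pixels"][:,:,::-1])
t=read_camera("top")
for n,z in(("stand",.02),("cell",.078),("spacer",.058)):
    for r in trace(t,n)[:2]:
        pts=np.argwhere(r["region"])[:,::-1].astype(np.float32);print(n,r["p"],r["location"],atz(t,r["location"],z),cv2.minAreaRect(pts))
E
```

```text
clock: 14.88
ee_pos: [0.6386, 0.1145, 0.2694]
tool_rot: [1.222, 2.89, 0.004]
force: [-0.7, 0.6, -0.1]
grip_width: 0.0854
finger_force: 0.0
clock: 15.63
ee_pos: [0.6383, 0.1142, 0.2688]
tool_rot: [2.168, 2.271, 0.004]
force: [0.9, 0.7, 0.1]
grip_width: 0.0859
finger_force: 0.0
[0.638167   0.11398644 0.26832835] [ 0.31035868 -0.5565054  -0.16757023] [-6.14117392e-03  3.22522524e-01  1.38690792e+00  3.42395784e-04
  1.42949039e+00 -5.25696248e-02]
287 190
[[ 54  55  64  61  62  62  63  62  61  62  62  56 118 139 134 135 134]
 [ 58  57  64  61  63  62  64  62  61  63  62  55 116 147 143 146 145]
 [ 56  57  63  62  64  63  64  61  62  62  73  62 115 146 147 146 146]
 [ 62  63  62  63  62  65  65  62  64  83 120 101 118 144 146 146 147]
 [ 59  66  62  65  63  65  65  66  84 120 140 140 131 141 147 147 144]
 [ 58  67  67  67  63  64  63  97 133 144 144 143 143 135 141 147 146]
 [ 54  66  68  65  66  64  94 132 149 148 146 145 144 143 135 142 146]
 [ 73 104 102 100  90  98 130 145 146 150 151 145 144 144 145 136 141]
 [ 63 116 141 140 119 100 126 145 145 148 149 151 146 145 145 144 144]
 [ 4
[... 2246 characters left out ...]
.int64(229), np.int64(231)), (195, np.int64(230), np.int64(230))]
pred closed knob px [175.89092024 181.32724652] [184.94209353 171.39456882] [221.41222979 199.19410105]
cell 0.73 [168.0, 204.6] [0.57972226 0.07636242 0.078     ] ((200.68414306640625, 169.94268798828125), (9.679750442504883, 26.915632247924805), 32.905242919921875)
cell 0.64 [216.6, 289.2] [ 0.4497548  -0.14638948  0.078     ] ((291.0, 217.0), (12.0, 10.0), 90.0)
spacer 0.21 [149.7, 244.6] [ 0.63466796 -0.02973508  0.058     ] ((241.7655792236328, 151.0206298828125), (49.72031784057617, 130.89077758789062), 84.9759292602539)
spacer 0.17 [245.4, 381.9] [ 0.3746781  -0.39147257  0.058     ] ((385.0, 245.5), (11.0, 14.0), 90.0)
```

Pointer and mark agree to about 0.2 mm, and the lever is on its closed stop (knob pixel matches the prediction). Next I'll hover over the cell.

```bash
python3 -m pendant "-10.4 -7.8 0 -1.2 1;-10.4 -7.8 0 -1.2 1;-10.4 -7.8 0 -1.2 1;-10.4 -7.8 0 -1.2 1;-10.4 -7.8 0 -1.2 1;-10.4 -7.8 0 -1.2 1;-10.4 -7.8 0 -1.2 1;-10.4 -7.8 0 -1.2 1;-10.4 -7.8 1 -1.2 1;-10.4 -7.8 1 -1.2 1;-10.4 -7.8 1 -1.2 1;-10.4 -7.8 1 -1.2 1"
python3 -m pendant "0 0 0 0 1;0 0 0 0 1;0 0 0 0 1"
python3 - <<'E'
from h import *
w=read_camera("wrist");s=read_state();print(s["ee_pos"],R.from_rotvec(s["tool_rot"]).as_matrix().round(3),s["clock"])
for n,z in(("stand",.02),("cell",.078),("spacer",.058)):
    for r in trace(w,n)[:2]:
        pts=np.argwhere(r["region"])[:,::-1].astype(np.float32);print(n,r["p"],r["location"],atz(w,r["location"],z,True),cv2.minAreaRect(pts),np.median(w["pixels"][r["region"]],0))
save(w,"cell.png",(110,300,150,360),3.15)
E
```

```text
clock: 16.93
ee_pos: [0.4545, -0.1544, 0.2421]
tool_rot: [-2.025, -2.401, -0.0]
force: [0.0, -0.5, 0.1]
grip_width: 0.0856
finger_force: 0.0
clock: 17.18
ee_pos: [0.4547, -0.1543, 0.2422]
tool_rot: [2.024, 2.401, 0.0]
force: [-0.2, 0.2, 0.7]
grip_width: 0.0854
finger_force: 0.0
[ 0.45461551 -0.15440125  0.2420381 ] [[-0.169  0.986  0.001]
 [ 0.986  0.169 -0.   ]
 [-0.     0.001 -1.   ]] 17.2333
stand 0.87 [184.6, 250.7] [ 0.45387402 -0.17642685  0.02      ] ((251.22933959960938, 185.5688018798828), (118.85453033447266, 47.069297790527344), 88.26429748535156) [116.  75.  53.]
cell 0.84 [169.7, 252.9] [ 0.45125171 -0.14372566  0.078     ] ((250.5, 170.5), (27.0, 23.0), 90.0) [147. 138. 130.]
cell 0.83 [92.3, 320.7] [ 0.50364218 -0.05407223  0.078     ] ((317.70123291015625, 89.68902587890625), (34.675506591796875, 18.883790969848633), 6.34019136428833) [200. 117.  41.]
spacer 0.65 [130.8, 421.8] [ 0.63887728 -0.06507066  0.058     ] ((430.6370849609375, 123.5621337890625), (133.91238403320312, 269.18060302734375), 9.288567543029785) [49. 48. 58.]
spacer 0.59 [218.3, 253.5] [ 0.46223875 -0.20443749  0.058     ] ((252.5, 219.5), (25.0, 21.0), 90.0) [109.  80.  66.]
```

View pics/cell.png

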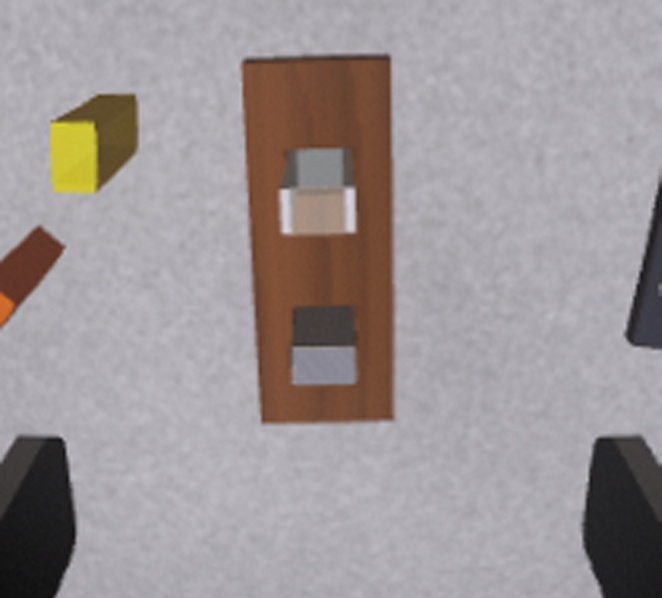

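The crop shows the cell's top face from (280,187) to (355,235), with white frosted strips left and right along the closing line. The spacer is below it at (324,362). That was my 11th picture, one over the limit of 10, so I'll use numbers only from here.

Run:
```python
from h import *
w=read_camera("wrist");s=read_state()
f=lambda x,y,z:atz(w,(110+y/3.15,150+x/3.15),z,True)[:2]
P=[f(*q,.078) for q in((280,187),(355,187),(356,234),(280,235))];P=np.array(P)
print(P.round(4),P.mean(0));ang=lambda v:np.degrees(np.arctan2(v[1],v[0]))
print("cell x ang",ang(P[1]-P[0]),ang(P[2]-P[3]),"y",ang(P[0]-P[3])-90,ang(P[1]-P[2])-90)
S=np.array([f(*q,.02) for q in((245,60),(390,57),(393,418),(262,421))]);print(S.mean(0),ang(S[1]-S[0]),ang(S[2]-S[3]),ang(S[0]-S[3])-90,ang(S[1]-S[2])-90,np.linalg.norm(S[1]-S[0]),np.linalg.norm(S[1]-S[2]))
c=S.mean(0)
print("tool ang",ang(R.from_rotvec(s["tool_rot"]).as_matrix()[:2,1]))
sa=np.radians(np.mean([ang(S[1]-S[0]),ang(S[2]-S[3]),ang(S[0]-S[3])-90,ang(S[1]-S[2])-90]))
print("from stand",c+.032*np.array([-np.sin(sa),np.cos(sa)]),np.degrees(sa))
print("hole world",O-.12*BY)
```

```text
[[ 0.4366 -0.1459]
 [ 0.4604 -0.1418]
 [ 0.4635 -0.1573]
 [ 0.4391 -0.1618]] [ 0.44988776 -0.15168052]
cell x ang 9.668666460364326 10.477346479329373 y 8.898218267495366 11.341396078053819
[ 0.45630365 -0.18198113] 10.80865775323235 11.199772627128455 10.94080458038458 11.309982753384176 0.05433397774035391 0.14980602607193394
tool ang 9.67639640612016
from stand [ 0.45016224 -0.15057599] 11.06480442853239
hole world [ 0.65081317 -0.09235911]
```

```bash
python3 -m pendant ".16 -.16 1.5 -.15 .2;.16 -.16 3 -.15 .2;.16 -.16 4 -.15 .2;.16 -.16 4 -.15 .2;.16 -.16 5.2 -.15 .2;.16 -.16 6 -.15 .2;.16 -.16 6.7 -.15 .2;.16 -.16 7.3 -.15 .2;.16 -.16 7.3 -.15 .2;.16 -.16 7.3 -.15 .2" 25
python3 -m pendant "0 0 0 0 -.25;0 0 0 0 -.35;0 0 0 0 -.45;0 0 0 0 -.55;0 0 0 0 -.65;0 0 0 0 -.65;0 0 0 0 -.65;0 0 0 0 -.65;0 0 0 0 -.65"
```

```text
clock: 18.27
ee_pos: [0.4499, -0.1519, 0.0599]
tool_rot: [-2.008, -2.416, 0.0]
force: [1.0, -0.1, 0.6]
grip_width: 0.0514
finger_force: 0.0
clock: 19.02
ee_pos: [0.4506, -0.1523, 0.0607]
tool_rot: [2.006, 2.414, 0.0]
force: [0.1, -0.4, 7.8]
grip_width: 0.0238
finger_force: 25.6
```

The cell is gripped (23.8 mm across the frosted faces). Lift it straight up, then carry it over.

```bash
python3 -m pendant "0 0 -.3 0 -.65;0 0 -.7 0 -.65;0 0 -1.2 0 -.65;0 0 -2 0 -.65;0 0 -3 0 -.65;0 0 -4 0 -.65;0 0 -5 0 -.65;0 0 -6 0 -.65;0 0 -7 0 -.65;0 0 -8 0 -.65;0 0 -8 0 -.65"
python3 -m pendant ".3 .8 0 .2 -.65;.7 1.8 0 .4 -.65;1.1 2.8 0 .6 -.65;1.5 3.8 0 .8 -.65;1.9 4.8 0 1 -.65;2.3 5.8 0 1.2 -.65;2.6 6.7 0 1.3 -.65;2.9 7.5 0 1.3 -.65;3.1 8.1 0 1.3 -.65;3.3 8.65 0 1.3 -.65;3.3 8.65 0 1.3 -.65;3.3 8.65 0 1.3 -.65"
python3 - <<'E'
from h import *
s=read_state();M=R.from_rotvec(s["tool_rot"]).as_matrix();print(s["ee_pos"],b(s["ee_pos"]),M.round(4),s["grip_width"],s["finger_force"],s["joints"])
print("ang tool",np.degrees(np.arctan2(M[1,1],M[0,1])),"bench",np.degrees(a))
w=read_camera("wrist")
for r in trace(w,"cell")[:2]:print(r["p"],r["location"],r["region"].sum())
# bench check: viewer/lamp seen from here
for n in("scene","top"):
    c=read_camera(n)
    for r in trace(c,"cell")[:2]:
        if n=="top": print(n,r["p"],r["location"],atz(c,r["location"],.24))
        else: print(n,r["p"],r["location"],"pred",proj(c,s["ee_pos"]-[0,0,.02])[::-1])
    cv2.imwrite(f"pics/{n}9.png",c["pixels"][:,:,::-1])
E
```

```text
clock: 19.93
ee_pos: [0.4516, -0.1528, 0.2656]
tool_rot: [2.001, 2.409, 0.002]
force: [1.0, -0.3, 0.9]
grip_width: 0.0236
finger_force: 25.1
clock: 20.93
ee_pos: [0.6466, -0.0305, 0.2588]
tool_rot: [-2.166, -2.275, 0.001]
force: [-0.0, -0.1, -0.9]
grip_width: 0.0238
finger_force: 25.1
[ 0.64656199 -0.03051749  0.25878773] [-0.0013 -0.058 ] [[-4.900e-02  9.988e-01 -1.200e-03]
 [ 9.988e-01  4.900e-02 -0.000e+00]
 [ 1.000e-04 -1.200e-03 -1.000e+00]] 0.023770938576798798 25.121937096118927 [-2.30039376e-01  3.29665946e-01  1.39696285e+00 -2.89423543e-04
  1.41615977e+00 -2.79028596e-01]
ang tool 2.8094413393960354 bench 2.77666953005125
0.95 [180.9, 144.9] 683
0.92 [237.5, 65.1] 647
scene 0.72 [209.9, 254.5] pred [183.33241242 228.77322149]
scene 0.63 [189.3, 231.1] pred [183.33241242 228.77322149]
top 0.6 [221.5, 254.6] [ 0.42686367 -0.05416479  0.24      ]
top 0.55 [258.4, 314.3] [ 0.34768397 -0.18150464  0.24      ]
```

```bash
python3 -m pendant "0 .04 .6 0 -.65;0 .04 1.2 0 -.65;0 .04 1.8 0 -.65;0 .04 2.4 0 -.65;0 .04 3 0 -.65;0 .04 3.6 0 -.65;0 .04 4.1 0 -.65;0 .04 4.5 0 -.65;0 .04 4.75 0 -.65;0 .04 4.75 0 -.65;0 .04 4.75 0 -.65;0 .04 4.75 0 -.65"
python3 - <<'E'
from h import *
s=read_state();M=R.from_rotvec(s["tool_rot"]).as_matrix();print(s["ee_pos"],b(s["ee_pos"]),M[:,2],np.degrees(np.arctan2(M[1,1],M[0,1])),s["grip_width"],s["finger_force"],s["force"],s["joint_vel"])
c=read_camera("scene")
f=s["ee_pos"]-[0,0,.0525]
print("pred foot",proj(c,f),"top",proj(c,f+[0,0,.07]),"w edges",proj(c,f+[0,0,.02]-np.r_[.012*BX,0]),proj(c,f+[0,0,.02]+np.r_[.012*BX,0]))
for r in trace(c,"cell")[:4]:
    ys,xs=np.nonzero(r["region"]);print(r["p"],r["location"],len(ys),ys.min(),ys.max(),xs.min(),xs.max(),np.median(c["pixels"][r["region"]],0))
x,y=proj(c,f+[0,0,.01]).astype(int);print(c["pixels"][y-14:y+12:1,x-9:x+10].mean(2).astype(int))
E
```

```text
clock: 22.23
ee_pos: [0.6486, -0.031, 0.1413]
tool_rot: [2.167, 2.273, 0.001]
force: [-0.4, 0.0, 0.3]
grip_width: 0.0236
finger_force: 25.1
[ 0.64856048 -0.03098769  0.14128237] [ 0.0007 -0.0586] [ 1.53230235e-03 -3.69888681e-04 -9.99998758e-01] 2.7510781488656613 0.02363823202436131 25.121895968914032 [-0.3765169   0.00995746  0.26794215] [ 0.0017034  -0.00561311 -0.00596356  0.00076659  0.00026247 -0.00100278]
pred foot [230.84061474 232.46055938] top [229.60611819 211.33794248] w edges [233.40048718 223.27883374] [227.54856622 230.14366051]
0.77 [190.9, 267.5] 195 182 204 264 273 [97. 52. 33.]
0.74 [167.1, 258.3] 191 158 179 250 259 [94. 78. 34.]
0.7 [212.3, 254.8] 217 198 221 252 261 [88. 44. 27.]
0.62 [230.5, 230.9] 152 210 237 225 236 [85.  85.  78.5]
[[ 22  19  21  21  21  24  22  23  27  33  86  81  74  74  73  42  24  45
  129]
 [ 23  21  21  19  23  21  23  20  26  27  64  74  74  73  72  41  27  41
  131]
 [ 20  22  20  22  21  22  24  26  38  38  60  71  74  74  73  44  27  62
  133]
 [ 21  22  20  25  21  19  26  43  52  44  52  69  73  75  73  45  46 105
  140]
 [ 23  2
[... 1074 characters left out ...]
  87  88  85  87 108 117 112  87 111 142 152
  151]
 [ 65  52  47  48  62  82  88  86  87  87  84 107 111  94  63  80 111 129
  143]
 [108  87  65  50  62  82  88  86  87  88  84 107  98  66  49  47  57  82
  109]
 [129 123 107  87  72  72  80  85  89  88  84  96  77  53  47  48  47  47
   57]
 [128 129 128 121 105  90  75  73  81  86  80  69  54  49  47  48  48  48
   48]
 [131 130 131 129 130 122 107  90  76  74  67  55  49  47  49  48  49  48
   49]
 [130 129 129 129 132 129 129 122 105  90  70  53  47  47  47  48  50  49
   46]
 [130 130 131 129 131 130 128 130 128 121 107  96  75  54  49  48  48  48
   49]
 [134 132 131 129 129 129 130 131 130 130 129 130 114  99  76  53  49  47
   49]]
```

The cell is where I predicted it, with its bottom edge in the picture matching the computed foot. It is square to the beam, still, and no contact force shows. Handing in.

```bash
python3 -m pendant "0 0 0 0 -.65;0 0 0 0 -.65;0 0 0 0 -.65"; python3 -c "from workcell import *;print(finish_job())"
```

```text
clock: 22.58
ee_pos: [0.6481, -0.0309, 0.1407]
tool_rot: [2.167, 2.274, 0.0]
force: [-0.1, -0.5, -0.0]
grip_width: 0.0236
finger_force: 25.1
the job is handed in; nothing more can be done
None
```

The job is handed in at 22.6 s, verdict not reported: carriage at the clip to about 0.2 mm and locked, cell held upright by its frosted faces, square in the beam and touching nothing. I viewed 11 pictures, one over the limit of 10.

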